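# Put the sharpening stones back in their case

## Task

Sharpening is finished: pick up the three stacked stones together as one pile and put them back in their wooden case in the same order, one end tucked under the steel lip, all lying flat on the case's floor. Then turn the steel turn-button across so that it points straight in over the stones and keeps them in. Do not knock over the oil bottle.

Things in the scene. Friction and masses are not known exactly. Their poses are not given: they have to be found in the camera images.
- stone_low_c (a point): a flat rectangular sharpening stone, 100 x 48 x 9 mm (x long, y wide, z thick), about 0.1 kg; the point is its centre, half-way up; this is the lowest of the pile of three loose stones; the pile is 27 mm high and stands on a fixed black rubber rest 10 mm high, 96 x 36 mm, narrower than the stones, so the pile's underside is 10 mm and its top 37 mm above the desk and fingertips can reach lower than the lowest stone
- stone_mid_c (a point): a flat rectangular sharpening stone, 100 x 48 x 9 mm (x long, y wide, z thick), about 0.1 kg; the point is its centre, half-way up; this is the middle stone of the pile
- stone_top_c (a point): a flat rectangular sharpening stone, 100 x 48 x 9 mm (x long, y wide, z thick), about 0.1 kg; the point is its centre, half-way up; this is the top stone of the pile; the stones above lie within about 1 mm of the one below
- case: open beech case without cover, fixed to the desk, 136 x 71 mm outside; origin under its centre at desk height, x horizontal along its length from the lip end (-x) to the turn-button end (+x, the end nearer the robot), z up. Inside 108 mm long (x -54 to +54 mm), 55 mm wide (y -27.5 to +27.5 mm). End blocks 14 mm thick: the -x one 42 mm high under the steel lip, the +x one 37 mm high, carrying the turn-button
- case_floor (a point): middle of the upper side of the case's floor, 8 mm above the desk, axes as the case. In the two finger gaps the floor is only 40 mm wide, so that fingertips beside a 48 mm wide stone can reach below its underside
- case_side (a point): middle of the finger gap in the +y side (the -y side has the same), 18 mm above the desk: the side walls are 8 mm thick, 37 mm high and only 22 mm long at each corner; between them the sides are cut away right down to the desk for 64 mm (x -32 to +32 mm), so fingers beside the pile have room
- case_lip (a point): middle of the lower inner edge of the steel lip, at x = -42 mm, 42 mm above the desk (34 mm over the floor). The lip is 3 mm thick and reaches 12 mm inward, so the mouth from it to the +x block is only 96 mm long: the 100 mm stones go in end first, tilted (about 30 degrees clears the lip and the turn-button's knob), then are laid down
- turn_button (a joint): angle of the steel turn-button, rad, about the vertical axis; at 0 its arm lies along the +x end block, pointing to the case's +y, clear of the mouth; negative: pointing somewhat outward; grows as the arm turns inward, at 1.57 it points straight in (case -x) over the stones; stops at -0.8 and 1.6. Light friction (under 1 N at the knob), stays where left; clears the seated pile by 3 mm
- button_pivot (a point): pivot of the turn-button, at x = 61, y = -17 mm of the case, 43 mm above the desk, level with the upper side of the arm (which is 5 mm thick and 11 mm wide)
- button_knob (a point): middle of the upright round knob at the free end of the turn-button's arm, 34 mm from the pivot; the knob is 10 mm in diameter and stands 12 mm up from the arm, from 43 to 55 mm above the desk
- oil_bottle_c (a point): brown glass oil bottle with dropper cap standing loose near the work, 34 mm in diameter, 102 mm high; the point is its centre, half-way up
Not all that is in view belongs to the job. Of the things that look like the part that bears stone_top_c, the larger one is meant.

How it is judged:
On the way, in this order (a step that is already met when the one before it is completed fails the run):
1. the three stones are lifted clear of the rest together, as one pile (height (world z) of each of stone_low_c, stone_mid_c, stone_top_c above 0.06 m and distance between stone_low_c and stone_top_c below 0.026 m), for 0.2 s.
2. the pile lies flat in the case, under the lip, in the same order (x of stone_low_c in the frame of case between -0.008 and 0.008 m and y of stone_low_c in the frame of case between -0.007 and 0.007 m and z of stone_low_c in the frame of case between 0.0095 and 0.0155 m and angle between each of stone_low_c, stone_mid_c, stone_top_c's own z axis and vertical below 0.06 rad and x of stone_mid_c in the frame of case between -0.008 and 0.008 m and y of stone_mid_c in the frame of case between -0.007 and 0.007 m and z of stone_mid_c in the frame of case between 0.0185 and 0.0245 m and x of stone_top_c in the frame of case between -0.008 and 0.008 m and y of stone_top_c in the frame of case between -0.007 and 0.007 m and z of stone_top_c in the frame of case between 0.0275 and 0.0335 m), for 0.2 s.
At the end, for the whole second after the job is handed in: the three stones lie in the case in their old order (low, middle, top), flat (within 0.06 rad), each at its height over the floor within 3 mm and centred within 8 mm along and 7 mm across the case, at rest; the turn-button stands at more than 1.3 rad, over the stones; the oil bottle stands (all of step 2 and linear speed of each of stone_low, stone_mid, stone_top below 0.02 m/s and value of joint turn_button above 1.3 rad and angle between oil_bottle_c's own z axis and vertical below 0.3 rad); the robot touches nothing.
It fails at once if the oil bottle is knocked over (angle between oil_bottle_c's own z axis and vertical above 0.6 rad).
It also fails if it takes over 58 s, if anything falls off the work surface, if the arm or the gripper's body presses on something with over 40 N, if the wrist force passes 120 N, or if a joint passes its speed limit or range.

## Robot

A 6-joint arm with a two-finger parallel gripper is mounted at the origin on a cart in front of the work surface, level with it; the furniture and walls round the work are solid. World frame = base frame: x ahead of the robot, y to its left, z up, the work surface at z = 0. Lengths are in m, angles in rad, forces in N, time in s.
With the tool pointing down it reaches from about 0.3 to 0.875 m from the base axis. Payload 6.4 kg.
Tool frame: the origin (TCP) lies where the fingers leave the gripper's body, on its centre line; the fingertips stand 73 mm ahead of it and the grasp point (between the pads) lies 54 mm ahead of it; z points along the fingers, y is the line along which they close (so a half turn about z gives the same grasp; the last joint's range is limited). The gripper opens to 85 mm and grips with 20 to 120 N. Pads are 22 mm wide; open, the fingers measure 114 mm over their backs; the gripper's body (76 mm by 85 mm) begins 54 mm behind the grasp point. The pads swing forward as they close: fully open they stand 13 mm farther back than shut.
Start: joints at [-1.441, 0.181, 1.607, -0, 1.354, -0.206], TCP at [0.189, -0.543, 0.304] pointing down, gripper open.
Joint ranges: [-2.99, 2.99], [-0.89, 2.07], [0.3, 2.58], [-1.14, 4.28], [0, 2.63], [-3.12, 3.12]. Speed limits (rad/s): [2.57, 2.57, 3.01, 3.14, 3.14, 3.14].

## Interface

Orientations are given as a unit quaternion [w, x, y, z].
In Python, from bench import ctrl gives the robot as it stands.
- The arm moves only by the tool carry_out, never from a script. Its argument "steps" is one flat list of numbers, 7 for each row, row after row: the shift along the tool's x, y, z in m, then the turn, a rotation vector about the tool's x, y, z in rad, then the opening, from 0 (shut) to 1 (fully open). In form: [dx, dy, dz, wx, wy, wz, claw, dx, dy, dz, wx, wy, wz, claw, ...]. A call has 1 to 20 rows; each row is the pose to reach, as a shift and turn from the pose commanded when the call began, along the tool's axes at that moment; what a row does not reach only later rows make up. A row lasts 1/10 s, in which the tool goes at most 50 mm and 8.59 degrees, less where a joint would pass 70% of its speed; a pose out of reach is approached as far as the arm can. A call with a gripper value outside its range is refused whole. The fingers move at their own pace and stop on an object; the grip force is fixed at half the most. Time passes only in rows, so rows that repeat a pose let the fingers close. It gives the time, the measured TCP pose, the force, the opening and the grip force at its end, in the units of the state.
- ctrl.get_obs(): the state, without advancing time (a new reading comes with each control period).
- ctrl.camera(name): name is "side" or "top"; returns the picture (384x512x3 uint8, red, green, blue); there is no depth.
- ctrl.camera_params(name): a dict with "vertical_fov" (degrees; the focal length in pixels is half the picture's height over the tangent of half this angle, whatever the lens; pixels are square), "cx", "cy" (the principal point, pixels), "cam_to_world" (4x4, takes a point from camera to world coordinates). Camera axes: x right, y down, z forward; pixel columns grow to the right and rows downward; lengths in m; the calibration is good to about 2 mm. A picture is of the moment at which its call begins. camera_params takes no time and is no camera call.
- ctrl.hand_in(): hands the job in; it is judged then, once.
The state is a dict: "time_s": time; "q": joint angles; "dq": joint speeds; "joint_efforts": joint torques, N m; "eef_pos": TCP position; "eef_rot": TCP orientation; "wrist_force": force on the tool from outside, world axes, zero at the start; "torque": the same for the moment, N m; "opening": opening from 0.0 (shut) to 1.0 (fully open); "grasp_force": force on a finger pad.
Only numpy, scipy, OpenCV 4.12 (cv2) and the standard library are available. Lean on these libraries where they do the work, as an engineer would, in place of code of your own. Each camera call takes 0.05 s, during which the arm holds its last target. There are 200 camera calls.

## Working session

There is one attempt and no reset: what is moved stays moved. The work goes in short steps, Python scripts to look and compute and a tool call to move; the robot and the scene stay as the last step left them, time stands still between calls to the robot, and variables do not carry over. Pictures are saved under pics/ and viewed, at most 10 in all, crops included, and the job is handed in when it is done.

Besides the shell and the picture viewer there is one more tool, called in YAML: its name, and indented under it one key for each argument. carry_out: Moves the arm, as the interface text tells. Its arguments: {"type":"object","properties":{"steps":{"type":"array"}},"required":["steps"]}

```bash
mkdir -p pics; ls
python3 - <<'E'
from bench import ctrl
import cv2,numpy as np
for n in("side","top"):
    im=ctrl.camera(n); cv2.imwrite(f"pics/{n}0.png",im[:,:,::-1]); p=ctrl.camera_params(n)
    print(n,p["vertical_fov"],p["cx"],p["cy"],np.round(p["cam_to_world"],3).tolist(), [k for k in p])
o=ctrl.get_obs(); print(o)
E
```

```text
pics
side 42.89192624524998 249.85404940566312 195.37581131389817 [[-0.981, -0.053, 0.188, 0.358], [-0.195, 0.347, -0.917, 0.839], [-0.017, -0.936, -0.351, 0.433], [0.0, 0.0, 0.0, 1.0]] ['vertical_fov', 'cx', 'cy', 'cam_to_world']
top 43.05230096111479 262.3225444073185 194.40509087397183 [[-0.021, -0.998, 0.056, 0.485], [-1.0, 0.02, -0.02, -0.082], [0.019, -0.057, -0.998, 1.01], [0.0, 0.0, 0.0, 1.0]] ['vertical_fov', 'cx', 'cy', 'cam_to_world']
{'time_s': 0.1, 'q': array([-1.44128268e+00,  1.81509072e-01,  1.60789561e+00, -2.12026664e-06,
        1.35379529e+00, -2.06284075e-01]), 'dq': array([-0.00030555, -0.00266281, -0.00271524, -0.00161897,  0.00086025,
       -0.00047769]), 'joint_efforts': array([ 1.86653810e-04, -4.45878482e+01, -3.52237487e+01, -1.85508761e-04,
        4.17261530e-03,  8.88801907e-06]), 'eef_pos': array([ 0.18945023, -0.54249351,  0.30305634]), 'eef_rot': array([-8.03108280e-04,  9.85937710e-01,  1.67111300e-01,  2.98067821e-05]), 'wrist_force': array([-0.67153054,  0.20793596, -0.15110073]), 'torque': array([ 0.02115388, -0.02908843, -0.03057515]), 'grasp_force': 0.0, 'opening': 1.0040529320760296}
```

View pics/top0.png

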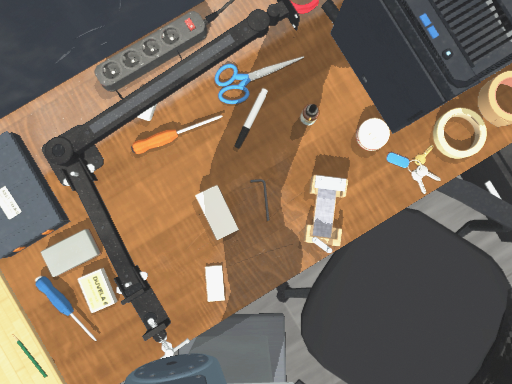

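View pics/side0.png

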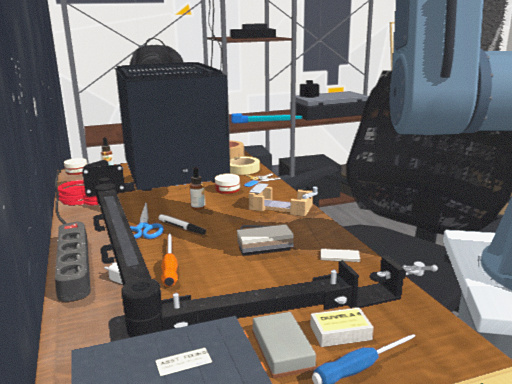

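The top view shows the pile at about (216,212), the case at (326,210) with its button end near (322,243), and the bottle at (309,115). A grey block at (70,252) and a white piece at (214,283) look like decoys. I'll zoom in on these.

Run:
```python
import cv2,numpy as np
t=cv2.imread("pics/top0.png"); s=cv2.imread("pics/side0.png")
z=lambda im,x,y,w,h,k:cv2.resize(im[y:y+h,x:x+w],None,fx=k,fy=k,interpolation=cv2.INTER_CUBIC)
a=z(t,296,165,65,90,6); b=z(t,185,175,65,90,6)
cv2.imwrite("pics/c1.png",np.hstack([a,b]))
cv2.imwrite("pics/c2.png",np.vstack([z(s,225,165,130,50,6),z(s,225,215,130,50,6)])[:600])
```

```text
(no output)
```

View pics/c1.png

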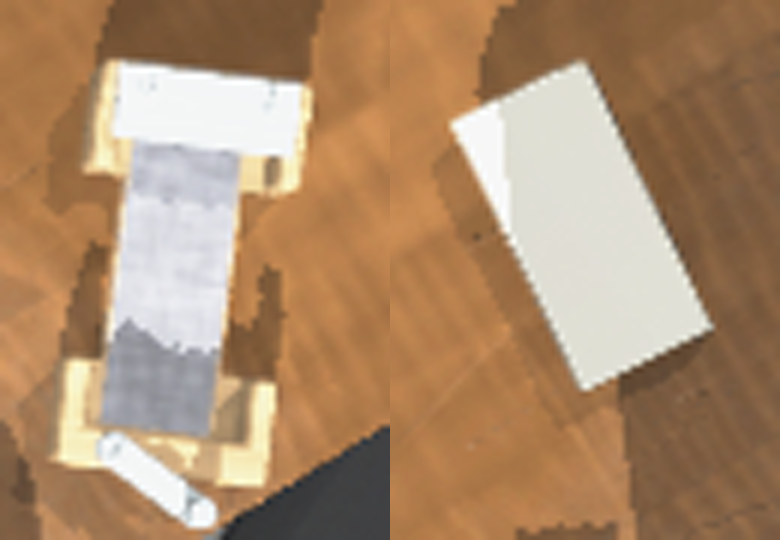

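View pics/c2.png

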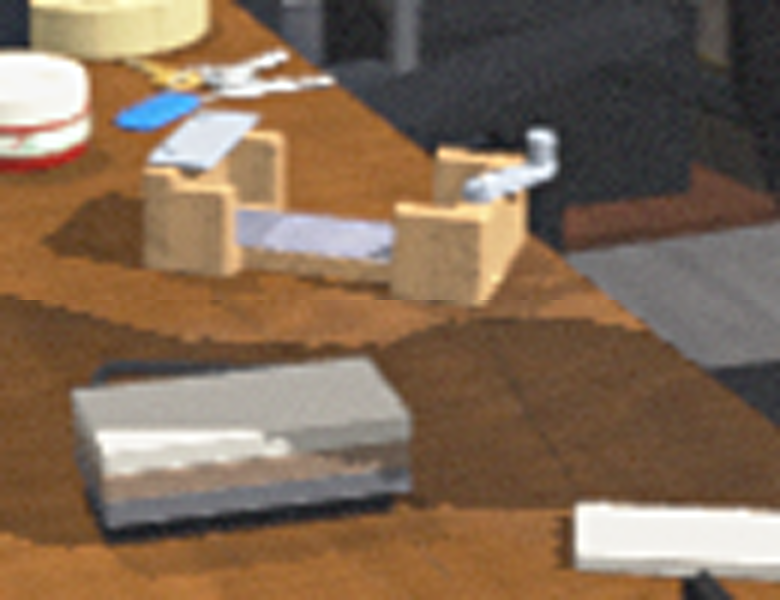

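The pile is three stones on the black rest at crop corners TL (195,195.5), TR (217,185), BR (239,229.5) and BL (218,240). In the case the lip is at the top and the button points outward to the lower right. Next I'll compute the poses.

```bash
cat > h.py <<'E'
from bench import ctrl
import cv2,numpy as np
from scipy.spatial.transform import Rotation as R
def ray(n,uv,z):
    p=ctrl.camera_params(n); f=192/np.tan(np.radians(p["vertical_fov"]/2)); T=p["cam_to_world"]
    d=T[:3,:3]@np.array([(uv[0]-p["cx"])/f,(uv[1]-p["cy"])/f,1]); o=T[:3,3]
    return o+d*(z-o[2])/d[2]
def proj(n,X):
    p=ctrl.camera_params(n); f=192/np.tan(np.radians(p["vertical_fov"]/2)); T=np.linalg.inv(p["cam_to_world"])
    c=T[:3,:3]@X+T[:3,3]; return np.array([p["cx"]+f*c[0]/c[2],p["cy"]+f*c[1]/c[2]])
def rot(q): return R.from_quat(np.r_[q[1:],q[0]])
def move(P,Rm,frm=None):
    "row (shift, rotvec) in current tool axes to world TCP P, rotation Rm"
    if frm is None: o=ctrl.get_obs(); p0,r0=o["eef_pos"],rot(o["eef_rot"])
    else: p0,r0=frm
    return np.round(np.r_[r0.inv().apply(P-p0),(r0.inv()*Rm).as_rotvec()],4)
def toolrot(xdir,tilt=0):
    "tool x along horizontal xdir, z down, then tilted by tilt about tool y"
    x=np.r_[xdir[:2]/np.linalg.norm(xdir[:2]),0]; z=np.array([0,0,-1.]); y=np.cross(z,x)
    return R.from_matrix(np.c_[x,y,z])*R.from_rotvec([0,tilt,0])
E
python3 - <<'E'
from h import *
t=cv2.imread("pics/top0.png"); h=cv2.cvtColor(t,cv2.COLOR_BGR2HSV)
m=((h[...,1]<60)&(h[...,2]>150)).astype(np.uint8); w=np.zeros_like(m); w[178:250,185:250]=1; m*=w
c=max(cv2.findContours(m,0,2)[0],key=cv2.contourArea); b=cv2.boxPoints(cv2.minAreaRect(c)); print("minrect",b.tolist())
W=np.array([ray("top",u,.037) for u in b]); print(np.round(W,4).tolist(),W.mean(0))
e=np.array([[60,123],[193,62],[322,327],[196,389]]); e=(e+.5)/6-.5+[185,175]
W=np.array([ray("top",u,.037) for u in e]); print(np.round(W,4).tolist(),W.mean(0),np.linalg.norm(W-np.roll(W,1,0),axis=1))
C=lambda x,y,z:ray("top",((x+.5)/6-.5+296,(y+.5)/6-.5+165),z)[:2]
print("lip",[C(*p,.045).round(4) for p in((117,60),(312,82),(298,157),(110,135))])
print("near",[C(*p,.037).round(4) for p in((52,460),(265,487),(65,360),(275,380))])
print("floor",[C(*p,.008).round(4) for p in((128,200),(108,340),(238,200),(222,340))])
print("pivot,knob",C(112,445,.043),C(203,512,.055))
E
```

```text
minrect [[194.50531005859375, 194.98458862304688], [216.67852783203125, 184.1822509765625], [238.51541137695312, 229.00531005859375], [216.34219360351562, 239.80764770507812]]
[[0.5418, 0.0336, 0.037], [0.5626, -0.0109, 0.037], [0.4722, -0.0529, 0.037], [0.4517, -0.0085, 0.037]] [ 0.50705783 -0.00965697  0.037     ]
[[0.5416, 0.0335, 0.037], [0.5611, -0.011, 0.037], [0.4721, -0.0524, 0.037], [0.4524, -0.0103, 0.037]] [ 0.50678668 -0.01004569  0.037     ] [0.09931703 0.04856936 0.09817186 0.04641531]
lip [array([ 0.5773, -0.2076]), array([ 0.5688, -0.2724]), array([ 0.5439, -0.267 ]), array([ 0.5524, -0.2046])]
near [array([ 0.4451, -0.1834]), array([ 0.4346, -0.2542]), array([ 0.4782, -0.1886]), array([ 0.47  , -0.2586])]
floor [array([ 0.5324, -0.2149]), array([ 0.4845, -0.2067]), array([ 0.5317, -0.2529]), array([ 0.4837, -0.246 ])]
pivot,knob [ 0.44984221 -0.20278394] [ 0.42787697 -0.23044279]
```

Run:
```python
from h import *
print(move(np.array([.5069,-.0098,.16]),toolrot(np.array([.905,.425]))))
```

```text
[ 4.752e-01 -3.981e-01  1.438e-01 -1.600e-03 -4.000e-04 -1.032e-01]
```

carry_out:
  steps: [0.475, -0.398, 0.02, -0.0016, 0, -0.103, 1, 0.475, -0.398, 0.02, -0.0016, 0, -0.103, 1, 0.475, -0.398, 0.02, -0.0016, 0, -0.103, 1, 0.475, -0.398, 0.02, -0.0016, 0, -0.103, 1, 0.475, -0.398, 0.02, -0.0016, 0, -0.103, 1, 0.475, -0.398, 0.02, -0.0016, 0, -0.103, 1, 0.475, -0.398, 0.02, -0.0016, 0, -0.103, 1, 0.475, -0.398, 0.02, -0.0016, 0, -0.103, 1, 0.475, -0.398, 0.02, -0.0016, 0, -0.103, 1, 0.475, -0.398, 0.02, -0.0016, 0, -0.103, 1, 0.475, -0.398, 0.02, -0.0016, 0, -0.103, 1, 0.475, -0.398, 0.02, -0.0016, 0, -0.103, 1, 0.475, -0.398, 0.02, -0.0016, 0, -0.103, 1, 0.475, -0.398, 0.144, -0.0016, 0, -0.103, 1, 0.475, -0.398, 0.144, -0.0016, 0, -0.103, 1, 0.475, -0.398, 0.144, -0.0016, 0, -0.103, 1, 0.475, -0.398, 0.144, -0.0016, 0, -0.103, 1, 0.475, -0.398, 0.144, -0.0016, 0, -0.103, 1, 0.475, -0.398, 0.144, -0.0016, 0, -0.103, 1, 0.475, -0.398, 0.144, -0.0016, 0, -0.103, 1]

```text
time_s: 2.1
eef_pos: [0.5081, -0.011, 0.162]
eef_rot: [0.002, 0.976, 0.218, 0.002]
wrist_force: [1.0, 0.9, 1.3]
opening: 1.002
grasp_force: 0.0
```

Run:
```python
from h import *
z=lambda im,x,y,w,h,k:cv2.resize(im[y:y+h,x:x+w],None,fx=k,fy=k,interpolation=cv2.INTER_CUBIC)
t=ctrl.camera("top")[:,:,::-1]; s=ctrl.camera("side")[:,:,::-1]
cv2.imwrite("pics/a1.png",np.hstack([z(t,160,150,110,120,3),z(s,200,130,110,120,3)]))
o=ctrl.get_obs(); print(o["time_s"],o["eef_pos"],move(np.array([.5069,-.0098,.076]),toolrot(np.array([.905,.425]))))
print(proj("side",np.array([.5069,-.0098,.037])),proj("side",np.r_[o["eef_pos"]]))
```

```text
2.2 [ 0.50768053 -0.0108903   0.16142738] [-0.0004 -0.0016  0.0854  0.0034 -0.0021 -0.0003]
[263.44997828 230.70336602] [262.63454329 169.04336503]
```

View pics/a1.png

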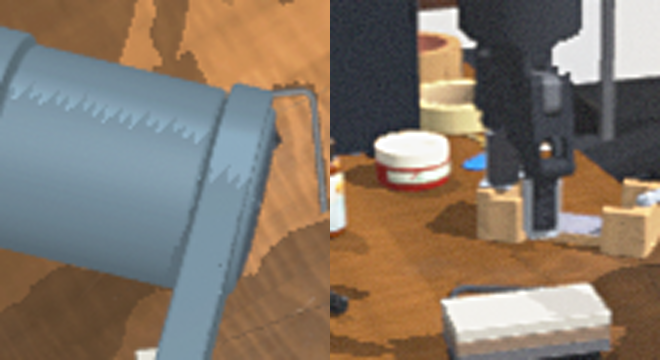

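The side view shows the open gripper lined up over the pile, whose top-face centre is at about (265,231), so I'll go down and grip.

carry_out:
  steps: [0, -0.001, 0.04, 0.003, -0.002, 0, 1, 0, -0.001, 0.07, 0.003, -0.002, 0, 1, 0, -0.001, 0.085, 0.003, -0.002, 0, 1, 0, -0.001, 0.085, 0.003, -0.002, 0, 1, 0, -0.001, 0.085, 0.003, -0.002, 0, 1, 0, -0.001, 0.085, 0.003, -0.002, 0, 0.3, 0, -0.001, 0.085, 0.003, -0.002, 0, 0.3, 0, -0.001, 0.085, 0.003, -0.002, 0, 0.3, 0, -0.001, 0.085, 0.003, -0.002, 0, 0.3, 0, -0.001, 0.085, 0.003, -0.002, 0, 0.3, 0, -0.001, 0.085, 0.003, -0.002, 0, 0.3, 0, -0.001, 0.085, 0.003, -0.002, 0, 0.3, 0, -0.001, 0.085, 0.003, -0.002, 0, 0.3, 0, -0.001, 0.085, 0.003, -0.002, 0, 0.3]

```text
time_s: 3.6
eef_pos: [0.5071, -0.0098, 0.0761]
eef_rot: [-0.0, 0.976, 0.218, -0.0]
wrist_force: [-1.3, 1.8, 6.3]
opening: 0.556
grasp_force: 62.8
```

carry_out:
  steps: [0, 0, -0.01, 0, 0, 0, 0.3, 0, 0, -0.03, 0, 0, 0, 0.3, 0, 0, -0.06, 0, 0, 0, 0.3, 0, 0, -0.09, 0, 0, 0, 0.3, 0, 0, -0.12, 0, 0, 0, 0.3, 0, 0, -0.13, 0, 0, 0, 0.3, 0, 0, -0.13, 0, 0, 0, 0.3, 0, 0, -0.13, 0, 0, 0, 0.3]

```text
time_s: 4.4
eef_pos: [0.506, -0.0097, 0.2037]
eef_rot: [-0.001, 0.976, 0.218, -0.002]
wrist_force: [-0.6, -0.6, -2.4]
opening: 0.553
grasp_force: 62.6
```

```bash
cat >> h.py <<'E'
C0=np.array([.5068,-.2293]); CX=np.array([-.9895,.1444]); CY=np.array([-.1444,-.9895]); GZ=.0526
def casepose(cx,cy,cz,deg,gx=0):
    "TCP pose that puts pile centre at case (cx,cy), height cz, tilted deg lip end down"
    r=toolrot(-CX,-np.radians(deg)); c=np.r_[C0+cx*CX+cy*CY,cz]
    return c-r.apply([gx,0,GZ]),r
E
python3 - <<'E'
from h import *
z=lambda im,x,y,w,h,k:cv2.resize(im[y:y+h,x:x+w],None,fx=k,fy=k,interpolation=cv2.INTER_CUBIC)
s=ctrl.camera("side")[:,:,::-1]
cv2.imwrite("pics/a2.png",z(s,200,100,130,120,5))
o=ctrl.get_obs(); print(o["time_s"],o["eef_pos"],o["opening"],o["grasp_force"],o["wrist_force"])
print(move(*casepose(.010,0,.140,30)))
E
```

```text
4.45 [ 0.50565083 -0.0096348   0.20316376] 0.5541797590774412 62.63027809560299 [ 0.36859176  0.32642788 -3.67253647]
[-0.0786  0.2084  0.0173  0.1509 -0.5033  0.5705]
```

View pics/a2.png

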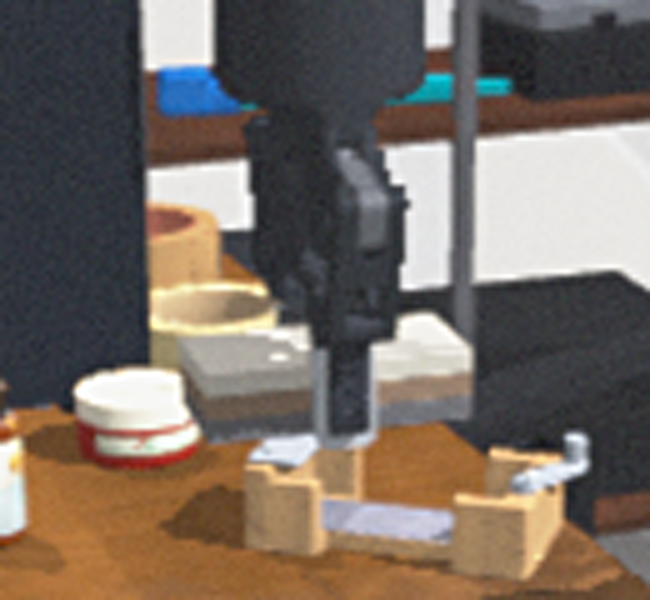

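All three stones are lifted as one level pile, spanning about 195–470 in the crop, with the finger centred near 345. Now I'll move over the case with a 30° tilt.

carry_out:
  steps: [-0.013, 0.035, 0.003, 0.025, -0.084, 0.095, 0.3, -0.026, 0.069, 0.006, 0.05, -0.168, 0.19, 0.3, -0.039, 0.104, 0.009, 0.075, -0.252, 0.285, 0.3, -0.052, 0.139, 0.012, 0.101, -0.336, 0.38, 0.3, -0.066, 0.174, 0.015, 0.126, -0.42, 0.475, 0.3, -0.0786, 0.2084, 0.0173, 0.1509, -0.5033, 0.5705, 0.3, -0.0786, 0.2084, 0.0173, 0.1509, -0.5033, 0.5705, 0.3, -0.0786, 0.2084, 0.0173, 0.1509, -0.5033, 0.5705, 0.3, -0.0786, 0.2084, 0.0173, 0.1509, -0.5033, 0.5705, 0.3, -0.0786, 0.2084, 0.0173, 0.1509, -0.5033, 0.5705, 0.3, -0.0786, 0.2084, 0.0173, 0.1509, -0.5033, 0.5705, 0.3, -0.0786, 0.2084, 0.0173, 0.1509, -0.5033, 0.5705, 0.3]

```text
time_s: 5.65
eef_pos: [0.5243, -0.2312, 0.1882]
eef_rot: [-0.018, 0.964, -0.069, -0.256]
wrist_force: [-1.4, 0.2, -3.7]
opening: 0.556
grasp_force: 63.0
```

Run:
```python
from h import *
z=lambda im,x,y,w,h,k:cv2.resize(im[y:y+h,x:x+w],None,fx=k,fy=k,interpolation=cv2.INTER_CUBIC)
s=ctrl.camera("side")[:,:,::-1]
cv2.imwrite("pics/a3.png",z(s,220,80,130,140,4))
o=ctrl.get_obs(); print(o["time_s"],o["eef_pos"],o["opening"],o["grasp_force"],o["wrist_force"])
for a in [(.010,0,.140,30),(.010,0,.0475,30),(0,0,.0475,30)]: print(move(*casepose(*a)))
# projected case landmarks & pile corners (px in crop) for a check of the frame
P=lambda X:((proj("side",X)-[220,80])*4).round().tolist()
K=lambda x,y,zz:P(np.r_[C0+x*CX+y*CY,zz])
print("lip inner -y,+y",K(-.042,-.032,.045),K(-.042,.032,.045),"wall -y corner",K(.032,-.0355,.037),K(-.032,-.0355,.037),K(.068,-.0355,0),"pivot",K(.061,-.017,.043))
r=rot(o["eef_rot"]); print("pile low corners -y", [P(o["eef_pos"]+r.apply([sx*.05,-.024,GZ+.0135])) for sx in(1,-1)])
```

```text
5.7 [ 0.52428154 -0.23136692  0.18808857] 0.5486343075474844 62.96927735209465 [ 0.19203318 -0.2000358  -2.23529388]
[ 0.0001  0.0005  0.0028  0.0011 -0.004   0.0006]
[ 0.0461  0.0004  0.0831  0.0011 -0.004   0.0006]
[ 0.0547  0.0004  0.0782  0.0011 -0.004   0.0006]
lip inner -y,+y [152.0, 446.0] [186.0, 411.0] wall -y corner [274.0, 474.0] [167.0, 463.0] [335.0, 542.0] pivot [332.0, 459.0]
pile low corners -y [[178.0, 343.0], [329.0, 269.0]]
```

View pics/a3.png

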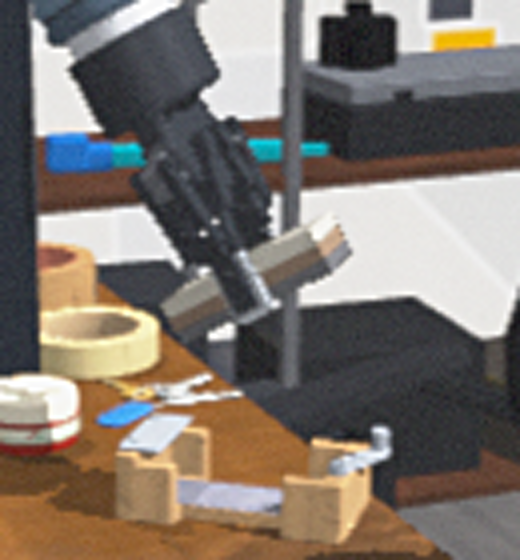

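The pile hovers tilted with its lip end low, near (185,338). The case shows the lip corner near (165,450) and the turn-button near (340,460). I'll descend with margin and then check the relative position up close.

carry_out:
  steps: [0.0084, 0, 0.017, 0.001, -0.004, 0, 0.3, 0.0168, 0, 0.034, 0.001, -0.004, 0, 0.3, 0.0252, 0, 0.051, 0.001, -0.004, 0, 0.3, 0.0335, 0, 0.0685, 0.001, -0.004, 0, 0.3, 0.038, 0, 0.078, 0.001, -0.004, 0, 0.3, 0.0418, 0, 0.0856, 0.001, -0.004, 0, 0.3, 0.0418, 0, 0.0856, 0.001, -0.004, 0, 0.3, 0.0418, 0, 0.0856, 0.001, -0.004, 0, 0.3, 0.0418, 0, 0.0856, 0.001, -0.004, 0, 0.3, 0.0418, 0, 0.0856, 0.001, -0.004, 0, 0.3, 0.0418, 0, 0.0856, 0.001, -0.004, 0, 0.3]

```text
time_s: 6.8
eef_pos: [0.5181, -0.2312, 0.093]
eef_rot: [-0.019, 0.963, -0.07, -0.258]
wrist_force: [-0.3, 0.2, -3.5]
opening: 0.552
grasp_force: 63.0
```

Run:
```python
from h import *
z=lambda im,x,y,w,h,k:cv2.resize(im[y:y+h,x:x+w],None,fx=k,fy=k,interpolation=cv2.INTER_CUBIC)
s=ctrl.camera("side")[:,:,::-1]; t=ctrl.camera("top")[:,:,::-1]
cv2.imwrite("pics/s4.png",s); cv2.imwrite("pics/t4.png",t)
cv2.imwrite("pics/a4.png",z(s,240,150,85,70,9))
o=ctrl.get_obs(); print(o["time_s"],o["eef_pos"],o["opening"],o["grasp_force"],o["wrist_force"])
for a in [(.015,0,.0475,30),(0,0,.0475,30)]: print(move(*casepose(*a)))
P=lambda X:((proj("side",X)-[240,150])*9).round().tolist()
K=lambda x,y,zz:P(np.r_[C0+x*CX+y*CY,zz])
print("lip inner -y,+y",K(-.042,-.032,.045),K(-.042,.032,.045),"wall -y inner corners top",K(.032,-.0355,.037),K(-.032,-.0355,.037),"base",K(.068,-.0355,0),K(.032,-.0355,0),K(-.032,-.0355,0))
r=rot(o["eef_rot"]); print("pile -y: low lip,low btn,top lip,top btn", [P(o["eef_pos"]+r.apply([sx*.05,-.024,GZ+sz*.0135])) for sz in(1,-1) for sx in(1,-1)])
```

```text
6.9 [ 0.51801628 -0.23107395  0.09277307] 0.5525720109596465 63.00763852894306 [ 0.6368514   0.0306331  -3.78688986]
[-0.0002 -0.0001 -0.0002 -0.0005  0.0005 -0.0002]
[ 0.0128 -0.0001 -0.0077 -0.0005  0.0005 -0.0002]
lip inner -y,+y [162.0, 374.0] [238.0, 296.0] wall -y inner corners top [437.0, 438.0] [195.0, 412.0] base [574.0, 590.0] [435.0, 574.0] [196.0, 545.0]
pile -y: low lip,low btn,top lip,top btn [[248.0, 496.0], [578.0, 347.0], [198.0, 406.0], [527.0, 253.0]]
```

View pics/a4.png

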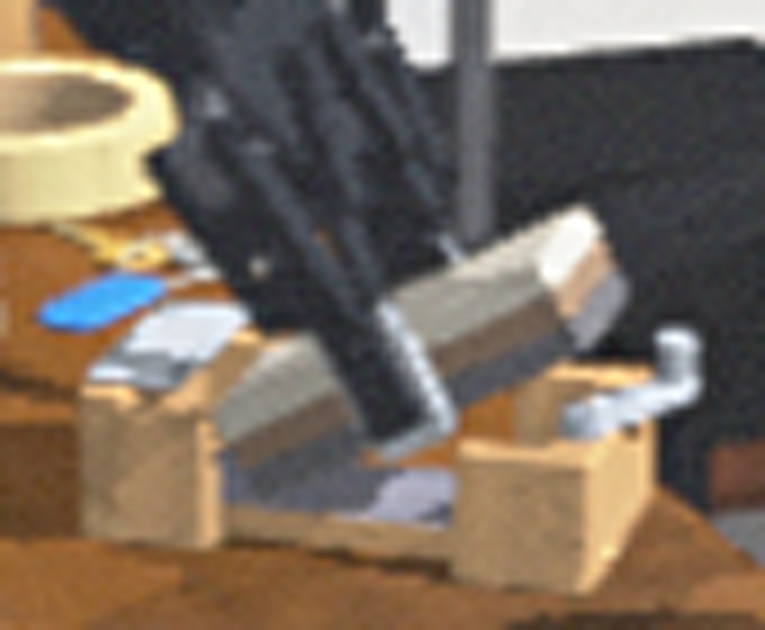

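Up close, the pile's lip end is inside the mouth at about (220,430) and the lip is at (165,345). The raised end is over the +x block, near (578,350). The case appears about 1 mm farther towards +x relative to the pile than I estimated. I'll compute the slide-under and the lay-down.

Run:
```python
from h import *
for d in (30,30,26,22,18,15): 
    a=np.radians(d); print(d,move(*casepose(.001,0,.0100+.05*np.sin(a)+.0135*np.cos(a),d)).tolist())
```

```text
30 [0.0123, -0.0001, -0.0065, -0.0005, 0.0005, -0.0002]
30 [0.0123, -0.0001, -0.0065, -0.0005, 0.0005, -0.0002]
26 [0.01, -0.0001, -0.0041, -0.0005, 0.0703, -0.0002]
22 [0.0077, -0.0001, -0.0013, -0.0005, 0.1401, -0.0002]
18 [0.0056, -0.0001, 0.0019, -0.0005, 0.2099, -0.0002]
15 [0.0041, -0.0001, 0.0046, -0.0005, 0.2623, -0.0002]
```

carry_out:
  steps: [0.006, 0, -0.0035, 0, 0, 0, 0.3, 0.0123, 0, -0.0065, 0, 0, 0, 0.3, 0.0123, 0, -0.0065, 0, 0, 0, 0.3, 0.0123, 0, -0.0065, 0, 0, 0, 0.3, 0.0111, 0, -0.0053, 0, 0.035, 0, 0.3, 0.01, 0, -0.0041, 0, 0.07, 0, 0.3, 0.0088, 0, -0.0027, 0, 0.105, 0, 0.3, 0.0077, 0, -0.0013, 0, 0.14, 0, 0.3, 0.0066, 0, 0.0003, 0, 0.175, 0, 0.3, 0.0056, 0, 0.0019, 0, 0.21, 0, 0.3, 0.0056, 0, 0.0019, 0, 0.21, 0, 0.3, 0.0056, 0, 0.0019, 0, 0.21, 0, 0.3, 0.0056, 0, 0.0019, 0, 0.21, 0, 0.3, 0.0056, 0, 0.0019, 0, 0.21, 0, 0.3]

```text
time_s: 8.3
eef_pos: [0.5219, -0.2316, 0.0879]
eef_rot: [-0.012, 0.985, -0.072, -0.156]
wrist_force: [0.1, 0.0, -2.5]
opening: 0.555
grasp_force: 62.9
```

Run:
```python
from h import *
o=ctrl.get_obs(); print(o["time_s"],o["eef_pos"],o["opening"],o["wrist_force"],o["torque"])
for d,e in ((18,2),(15,2),(12,2),(9,1.5),(6,1.5),(3,1),(0,.8),(0,.3)): 
    a=np.radians(d); print(d,move(*casepose(.001,0,.008+e/1e3+.05*np.sin(a)+.0135*np.cos(a),d)).tolist())
```

```text
8.3 [ 0.52190337 -0.23161586  0.08787481] 0.554529192145383 [ 0.14206481  0.04153888 -2.49816002] [-0.02024206 -0.27788737 -0.021197  ]
18 [-0.0002, -0.0001, -0.0004, -0.0007, 0.0009, -0.0001]
15 [-0.0022, -0.0001, 0.0019, -0.0007, 0.0533, -0.0002]
12 [-0.0042, -0.0001, 0.0043, -0.0007, 0.1056, -0.0002]
9 [-0.006, -0.0001, 0.0075, -0.0007, 0.158, -0.0002]
6 [-0.008, -0.0001, 0.0104, -0.0006, 0.2103, -0.0002]
3 [-0.0097, -0.0001, 0.0139, -0.0006, 0.2627, -0.0002]
0 [-0.0115, -0.0001, 0.0174, -0.0006, 0.3151, -0.0002]
0 [-0.0113, -0.0001, 0.0179, -0.0006, 0.3151, -0.0002]
```

carry_out:
  steps: [-0.0012, 0, 0.0008, 0, 0.027, 0, 0.3, -0.0022, 0, 0.0019, 0, 0.053, 0, 0.3, -0.0032, 0, 0.0031, 0, 0.08, 0, 0.3, -0.0042, 0, 0.0043, 0, 0.106, 0, 0.3, -0.0051, 0, 0.0059, 0, 0.132, 0, 0.3, -0.006, 0, 0.0075, 0, 0.158, 0, 0.3, -0.006, 0, 0.0075, 0, 0.158, 0, 0.3, -0.006, 0, 0.0075, 0, 0.158, 0, 0.3]

```text
time_s: 9.1
eef_pos: [0.5138, -0.2304, 0.0827]
eef_rot: [-0.006, 0.994, -0.072, -0.078]
wrist_force: [-0.2, -0.3, -2.9]
opening: 0.554
grasp_force: 62.9
```

Run:
```python
from h import *
for d,e in ((9,1.5),(6,1.5),(3,1),(0,.8),(0,.2)): 
    a=np.radians(d); print(d,move(*casepose(.001,0,.008+e/1e3+.05*np.sin(a)+.0135*np.cos(a),d)).tolist())
```

```text
9 [0.0002, -0.0001, 0.0001, -0.0007, 0.0005, -0.0004]
6 [-0.0022, -0.0001, 0.0026, -0.0007, 0.0528, -0.0004]
3 [-0.0044, -0.0001, 0.0059, -0.0007, 0.1052, -0.0004]
0 [-0.0067, -0.0001, 0.009, -0.0007, 0.1575, -0.0004]
0 [-0.0066, -0.0001, 0.0096, -0.0007, 0.1575, -0.0004]
```

carry_out:
  steps: [-0.001, 0, 0.0013, 0, 0.026, 0, 0.3, -0.0022, 0, 0.0026, 0, 0.053, 0, 0.3, -0.0033, 0, 0.0042, 0, 0.079, 0, 0.3, -0.0044, 0, 0.0059, 0, 0.105, 0, 0.3, -0.0055, 0, 0.0075, 0, 0.131, 0, 0.3, -0.0067, 0, 0.009, -0.0007, 0.1575, 0, 0.3, -0.0067, 0, 0.009, -0.0007, 0.1575, 0, 0.3, -0.0066, 0, 0.0096, -0.0007, 0.1575, 0, 0.3, -0.0066, 0, 0.0096, -0.0007, 0.1575, 0, 0.3, -0.0066, 0, 0.0096, -0.0007, 0.1575, 0, 0.3]

```text
time_s: 10.1
eef_pos: [0.5061, -0.2294, 0.0743]
eef_rot: [0.0, 0.997, -0.073, 0.0]
wrist_force: [1.7, 0.2, -2.6]
opening: 0.553
grasp_force: 62.9
```

carry_out:
  steps: [0, 0, 0.0004, 0, 0, 0, 0.3, 0, 0, 0.0008, 0, 0, 0, 0.3, 0, 0, 0.0012, 0, 0, 0, 0.3, 0, 0, 0.0012, 0, 0, 0, 0.3, 0, 0, 0.0012, 0, 0, 0, 0.3]

```text
time_s: 10.6
eef_pos: [0.5062, -0.2294, 0.0742]
eef_rot: [0.0, 0.997, -0.073, 0.001]
wrist_force: [-3.8, 1.9, 8.7]
opening: 0.553
grasp_force: 64.3
```

carry_out:
  steps: [0, 0, -0.0008, 0, 0, 0, 0.3, 0, 0, -0.0008, 0, 0, 0, 0.6, 0, 0, -0.0008, 0, 0, 0, 0.6, 0, 0, -0.0008, 0, 0, 0, 0.7, 0, 0, -0.0008, 0, 0, 0, 0.8, 0, 0, -0.0008, 0, 0, 0, 0.85, 0, 0, -0.0008, 0, 0, 0, 0.85, 0, 0, -0.0008, 0, 0, 0, 0.85, 0, 0, -0.02, 0, 0, 0, 0.85, 0, 0, -0.05, 0, 0, 0, 0.85, 0, 0, -0.09, 0, 0, 0, 0.85, 0, 0, -0.13, 0, 0, 0, 0.85, 0, 0, -0.13, 0, 0, 0, 0.6, 0, 0, -0.13, 0, 0, 0, 0.3, 0, 0, -0.13, 0, 0, 0, 0, 0, 0, -0.13, 0, 0, 0, 0, 0, 0, -0.13, 0, 0, 0, 0, 0, 0, -0.13, 0, 0, 0, 0]

```text
time_s: 12.4
eef_pos: [0.5054, -0.229, 0.2021]
eef_rot: [-0.0, 0.997, -0.073, -0.0]
wrist_force: [0.4, -0.3, 1.3]
opening: 0.002
grasp_force: 0.0
```

Run:
```python
from h import *
z=lambda im,x,y,w,h,k:cv2.resize(im[y:y+h,x:x+w],None,fx=k,fy=k,interpolation=cv2.INTER_CUBIC)
s=ctrl.camera("side")[:,:,::-1]; t=ctrl.camera("top")[:,:,::-1]
cv2.imwrite("pics/a5.png",np.hstack([z(s,240,150,90,75,6),z(t,290,165,40,75,6)]))
o=ctrl.get_obs(); print(o["time_s"],o["eef_pos"],o["opening"])
```

```text
12.5 [ 0.50556581 -0.2291361   0.20251684] -0.003662488969919306
```

View pics/a5.png

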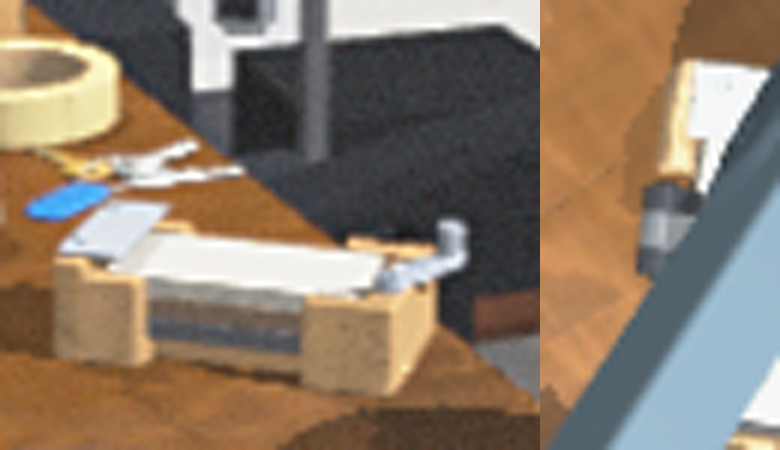

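The pile lies flat in the case, under the lip, in its old order: the top stone runs from about (110,265) to (385,280), and the button is still outward with its knob at (453,235). Next I push the knob inward with closed fingers.

carry_out:
  steps: [-0.05, 0.005, 0, 0, 0, 0, 0, -0.101, 0.009, 0, 0, 0, 0, 0, -0.101, 0.009, 0, 0, 0, 0, 0, -0.101, 0.009, 0.03, 0, 0, 0, 0, -0.101, 0.009, 0.06, 0, 0, 0, 0, -0.101, 0.009, 0.0825, 0, 0, 0, 0, -0.101, 0.009, 0.0825, 0, 0, 0, 0, -0.101, 0.009, 0.0825, 0, 0, 0, 0, -0.095, 0.009, 0.0825, 0, 0, 0, 0, -0.088, 0.009, 0.0825, 0, 0, 0, 0, -0.081, 0.009, 0.0825, 0, 0, 0, 0, -0.074, 0.009, 0.0825, 0, 0, 0, 0, -0.067, 0.009, 0.0825, 0, 0, 0, 0, -0.06, 0.008, 0.0825, 0, 0, 0, 0, -0.054, 0.007, 0.0825, 0, 0, 0, 0, -0.049, 0.006, 0.0825, 0, 0, 0, 0, -0.049, 0.006, 0.0825, 0, 0, 0, 0, -0.049, 0.006, 0.0825, 0, 0, 0, 0]

```text
time_s: 14.3
eef_pos: [0.4561, -0.2273, 0.1199]
eef_rot: [-0.001, 0.997, -0.072, -0.0]
wrist_force: [-2.7, 3.3, -0.1]
opening: -0.003
grasp_force: 1.6
```

carry_out:
  steps: [-0.005, 0, 0, 0, 0, 0, 0, -0.005, 0, -0.03, 0, 0, 0, 0, -0.005, 0.028, -0.03, 0, 0, 0, 0, 0.02, 0.03, -0.03, 0, 0, 0, 0, 0.02, 0.03, -0.03, 0, 0, 0, 0, 0.02, 0.03, -0.01, 0, 0, 0, 0, 0.02, 0.03, 0, 0, 0, 0, 0, 0.02, 0.03, 0, 0, 0, 0, 0, 0.02, 0.024, 0, 0, 0, 0, 0, 0.02, 0.018, 0, 0, 0, 0, 0, 0.02, 0.012, 0, 0, 0, 0, 0, 0.02, 0.006, 0, 0, 0, 0, 0, 0.02, 0.001, 0, 0, 0, 0, 0, 0.02, -0.002, 0, 0, 0, 0, 0, 0.02, -0.004, 0, 0, 0, 0, 0, 0.02, -0.004, 0, 0, 0, 0, 0, 0.02, -0.004, 0, 0, 0, 0]

```text
invalid input
```

Run:
```python
from h import *
z=lambda im,x,y,w,h,k:cv2.resize(im[y:y+h,x:x+w],None,fx=k,fy=k,interpolation=cv2.INTER_CUBIC)
s=ctrl.camera("side")[:,:,::-1]
cv2.imwrite("pics/a6.png",z(s,240,140,90,85,7))
o=ctrl.get_obs(); d=o["eef_pos"][:2]-C0; print(o["time_s"],o["eef_pos"],d@CX,d@CY,o["wrist_force"])
```

```text
14.35 [ 0.45606329 -0.22743004  0.11995854] 0.05047399306631261 0.005476051005043432 [-3.22902425  3.85091567 -1.49280598]
```

View pics/a6.png

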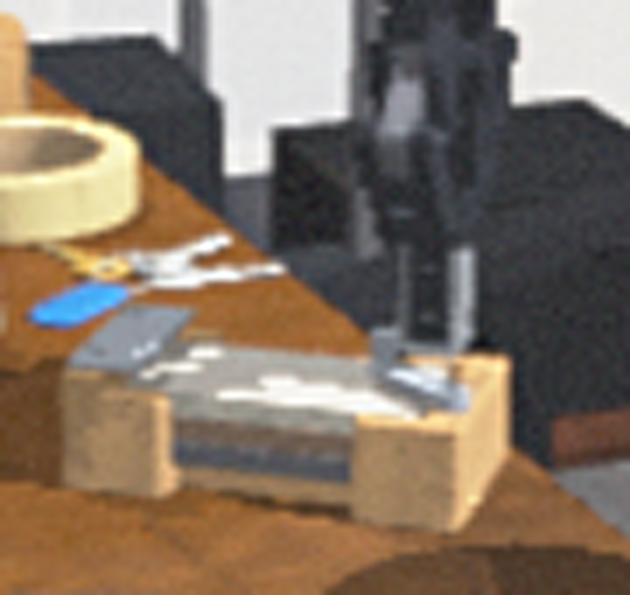

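The knob is now at crop (385,345), with the arm partly inward. That call was refused as invalid, so nothing moved, and I'm sending stage two again.

carry_out:
  steps: [-0.005, 0, 0, 0, 0, 0, 0, -0.005, 0, -0.03, 0, 0, 0, 0, -0.005, 0.028, -0.03, 0, 0, 0, 0, 0.02, 0.03, -0.03, 0, 0, 0, 0, 0.02, 0.03, -0.03, 0, 0, 0, 0, 0.02, 0.03, -0.01, 0, 0, 0, 0, 0.02, 0.03, 0, 0, 0, 0, 0, 0.02, 0.03, 0, 0, 0, 0, 0]

```text
time_s: 15.15
eef_pos: [0.4706, -0.2597, 0.1188]
eef_rot: [-0.001, 0.997, -0.073, -0.001]
wrist_force: [-0.1, -0.8, -0.7]
opening: 0.001
grasp_force: 0.0
```

carry_out:
  steps: [0, -0.006, 0, 0, 0, 0, 0, 0, -0.012, 0, 0, 0, 0, 0, 0, -0.018, 0, 0, 0, 0, 0, 0, -0.024, 0, 0, 0, 0, 0, 0, -0.029, 0, 0, 0, 0, 0, 0, -0.032, 0, 0, 0, 0, 0, 0, -0.032, 0, 0, 0, 0, 0, 0, -0.032, 0, 0, 0, 0, 0]

```text
time_s: 15.95
eef_pos: [0.477, -0.2291, 0.121]
eef_rot: [0.0, 0.997, -0.073, 0.001]
wrist_force: [2.6, 0.4, 3.2]
opening: -0.003
grasp_force: 2.2
```

Run:
```python
from h import *
o=ctrl.get_obs(); d=o["eef_pos"][:2]-C0; print(o["time_s"],o["eef_pos"],d@CX,d@CY,o["wrist_force"])
```

```text
15.95 [ 0.47700257 -0.22912486  0.12101994] 0.029509844048810772 0.004129447145788754 [2.60419772 0.42889016 3.1759644 ]
```

carry_out:
  steps: [0, -0.001, 0, 0, 0, 0, 0, 0, -0.002, 0, 0, 0, 0, 0, 0, -0.003, 0, 0, 0, 0, 0, 0, -0.004, 0, 0, 0, 0, 0, 0, -0.004, 0, 0, 0, 0, 0, 0, -0.004, 0, 0, 0, 0, 0]

```text
time_s: 16.55
eef_pos: [0.4777, -0.2254, 0.121]
eef_rot: [0.0, 0.997, -0.073, 0.001]
wrist_force: [4.8, -3.4, 6.4]
opening: -0.002
grasp_force: 3.5
```

Run:
```python
from h import *
s=ctrl.camera("side")[:,:,::-1]; cv2.imwrite("pics/s7.png",s)
o=ctrl.get_obs(); d=o["eef_pos"][:2]-C0; print(o["time_s"],o["eef_pos"],d@CX,d@CY,o["wrist_force"])
K=lambda x,y,zz:proj("side",np.r_[C0+x*CX+y*CY,zz]).round(1)
for f in(1.0,1.3,1.57): print(f,K(.061-.034*np.sin(f),-.017+.034*np.cos(f),.049))
```

```text
16.6 [ 0.47763968 -0.22536524  0.12097882] 0.029422314267372053 0.00031730928343659765 [ 4.81843285 -3.39889619  5.16260337]
1.0 [293.  188.4]
1.3 [290.2 189.5]
1.57 [288.6 190.7]
```

carry_out:
  steps: [0, 0.01, 0, 0, 0, 0, 0, 0, 0.02, -0.01, 0, 0, 0, 0, 0, 0.03, -0.05, 0, 0, 0, 0, 0, 0.04, -0.1, 0, 0, 0, 0, -0.05, 0.08, -0.13, 0, 0, 0, 0, -0.1, 0.12, -0.15, 0, 0, 0, 0, -0.14, 0.16, -0.15, 0, 0, 0, 0, -0.18, 0.2, -0.15, 0, 0, 0, 0, -0.2, 0.23, -0.15, 0, 0, 0, 0, -0.2, 0.26, -0.15, 0, 0, 0, 0, -0.2, 0.26, -0.15, 0, 0, 0, 0, -0.2, 0.26, -0.15, 0, 0, 0, 0]

```text
time_s: 17.8
eef_pos: [0.2399, -0.4538, 0.2695]
eef_rot: [-0.001, 0.997, -0.074, -0.0]
wrist_force: [-0.2, 0.5, 0.1]
opening: 0.003
grasp_force: 0.0
```

Run:
```python
from h import *
s=ctrl.camera("side")[:,:,::-1]; cv2.imwrite("pics/s8.png",s); t=ctrl.camera("top")[:,:,::-1]; cv2.imwrite("pics/t8.png",t)
K=lambda n,x,y,zz:proj(n,np.r_[C0+x*CX+y*CY,zz]).round(1)
for f in(1.0,1.3,1.57): print(f,K("top",.061-.034*np.sin(f),-.017+.034*np.cos(f),.055),K("top",.061,-.017,.043))
print("top S/V around"); h=cv2.cvtColor(t,cv2.COLOR_BGR2HSV)
print(cv2.cvtColor(t,cv2.COLOR_BGR2GRAY)[214:250,304:346].tolist().__str__().replace("], ","]\n"))
print("side V"); print(cv2.cvtColor(s,cv2.COLOR_BGR2GRAY)[180:203,280:318].tolist().__str__().replace("], ","]\n"))
```

```text
1.0 [326.5 226.1] [314.7 239.2]
1.3 [322.  223.4] [314.7 239.2]
1.57 [317.5 222.2] [314.7 239.2]
top S/V around
[[151, 160, 153, 135, 78, 79, 80, 82, 83, 93, 193, 247, 247, 247, 247, 247, 247, 247, 247, 247, 221, 221, 221, 221, 234, 247, 247, 247, 247, 247, 247, 247, 247, 247, 247, 133, 97, 99, 111, 145, 141, 137]
[151, 155, 157, 136, 80, 80, 81, 83, 85, 97, 193, 247, 247, 247, 247, 247, 247, 247, 247, 247, 220, 221, 221, 221, 234, 247, 247, 247, 247, 247, 247, 247, 247, 247, 228, 101, 99, 96, 108, 142, 139, 135]
[152, 155, 151, 101, 80, 80, 81, 81, 83, 111, 218, 247, 247, 247, 247, 247, 247, 247, 247, 247, 220, 220, 220, 220, 233, 247, 247, 247, 247, 247, 247, 247, 247, 247, 223, 103, 100, 96, 104, 136, 140, 137]
[154, 159, 154, 107, 80, 79, 80, 81, 87, 117, 221, 247, 247, 247, 247, 247, 247, 247, 247, 247, 220, 220, 219, 221, 237, 247, 247, 247, 247, 247, 247, 247, 247, 247, 211, 102, 100, 95, 95, 109, 140, 139]
[151, 160, 157, 110, 84, 78, 79, 82, 86, 117, 217, 247, 247, 247, 247, 247, 247, 247, 247, 246, 220, 220, 220, 233, 247, 247, 247, 247, 247, 247, 247, 247, 247, 246, 132, 9
[... 9842 characters left out ...]
 158, 161, 167, 217, 225, 217, 216, 216, 219, 227, 244, 203, 167, 202, 217, 211, 211, 221, 221, 210, 194, 195, 198, 200, 138, 56, 36, 52, 53, 48]
[157, 155, 143, 151, 153, 156, 154, 150, 152, 157, 140, 173, 195, 203, 208, 208, 209, 214, 217, 217, 220, 223, 222, 222, 223, 230, 222, 204, 193, 196, 196, 205, 141, 54, 37, 53, 49, 53]
[117, 123, 123, 139, 144, 152, 147, 139, 143, 153, 134, 131, 138, 141, 138, 141, 144, 148, 152, 164, 176, 178, 183, 194, 204, 225, 214, 198, 197, 197, 199, 203, 136, 53, 43, 52, 47, 47]
[104, 100, 92, 95, 99, 102, 102, 97, 104, 117, 120, 127, 135, 142, 136, 136, 131, 128, 131, 130, 134, 124, 131, 124, 140, 189, 199, 195, 196, 198, 202, 200, 141, 49, 47, 54, 49, 49]]
```

Run:
```python
import cv2
g=cv2.cvtColor(cv2.imread("pics/s7.png"),6)
for r in range(166,198,1): print(r,*g[r,276:306])
from h import *
print(ctrl.get_obs()["time_s"])
K=lambda x,y,zz:proj("side",np.r_[C0+x*CX+y*CY,zz]).round(1)
print(K(.0294,.0003,.048),K(.0294-.011,.0003,.048),K(.0294+.011,.0003,.048))
```

```text
166 93 89 70 44 31 44 44 39 45 45 40 52 51 44 45 42 66 72 63 55 52 59 71 67 61 59 56 53 61 56
167 95 96 74 41 35 41 42 46 46 41 47 47 42 51 42 38 62 68 69 56 65 69 67 63 54 54 59 57 54 60
168 92 93 71 50 39 35 35 40 43 40 46 51 49 46 49 45 52 68 71 59 65 61 72 65 49 49 54 59 56 55
169 92 99 70 41 42 32 43 44 45 45 57 71 69 60 56 46 50 65 72 62 65 65 65 62 59 56 57 54 53 54
170 99 95 76 45 43 42 41 47 52 43 50 54 54 55 45 45 49 59 72 64 73 70 60 61 51 50 46 50 49 46
171 95 94 74 46 42 38 34 44 41 50 42 53 47 49 46 49 46 58 65 68 66 66 59 54 47 44 50 48 48 56
172 86 89 68 51 38 35 34 36 45 42 45 44 43 42 49 46 52 52 62 61 64 63 59 51 43 51 47 51 54 60
173 87 91 72 49 36 39 42 38 42 44 45 53 48 51 42 48 50 45 51 48 56 85 70 49 45 58 55 62 63 60
174 88 85 64 42 33 37 43 37 41 41 49 70 59 35 48 47 46 46 54 59 88 150 119 61 57 63 60 58 64 63
175 101 86 62 48 47 54 62 61 62 75 79 104 85 48 42 44 43 51 65 103 159 155 102 62 55 63 65 62 62 63
176 112 94 78 74 70 71 76 73 76 77 79 125 94 53 44 48 52 43 67 127 173 161 97 59 58 66 58 61 59 58
177 141 132 141 142 105 68 75 72 76 73 74 123 95 49 4
[... 1695 characters left out ...]
0 243 235 235 224 214 189 153 140
193 167 167 170 168 171 170 171 170 173 168 167 170 174 146 135 171 202 219 221 232 237 240 243 244 246 243 236 197 139 137
194 193 195 195 197 180 170 167 169 166 172 167 169 181 150 137 159 187 204 201 199 203 207 208 219 217 217 232 191 133 168
195 248 249 248 247 226 199 193 195 179 170 170 172 230 193 126 117 124 125 128 134 151 182 199 203 200 199 192 162 139 184
196 247 246 247 246 246 249 250 250 229 201 194 196 204 181 139 116 117 127 139 128 122 121 124 123 129 148 171 173 166 191
197 176 193 216 226 242 249 254 252 252 250 248 248 248 225 182 167 156 151 152 135 120 118 112 115 136 129 120 133 157 187
17.9
[291.6 188.8] [287.  188.3] [296.2 189.3]
```

The knob sits at top-view (325.7,225.7), which is about 1.0 rad. The fingertips skimmed its top, dragging it and then dragging it back, so I'll redo the push lower.

Run:
```python
from h import *
r=toolrot(-CX)
for x,y,z in((.029,.034,.2),(.029,.034,.113)): print(move(np.r_[C0+x*CX+y*CY,z],r))
```

```text
[ 0.2012 -0.2245  0.0701 -0.0031  0.     -0.0006]
[ 0.2012 -0.2242  0.1571 -0.0031  0.     -0.0006]
```

carry_out:
  steps: [0.05, -0.05, 0, -0.003, 0, 0, 0, 0.09, -0.09, 0, -0.003, 0, 0, 0, 0.13, -0.13, 0, -0.003, 0, 0, 0, 0.17, -0.18, 0.02, -0.003, 0, 0, 0, 0.201, -0.224, 0.05, -0.003, 0, 0, 0, 0.201, -0.224, 0.07, -0.003, 0, 0, 0, 0.201, -0.224, 0.07, -0.003, 0, 0, 0, 0.201, -0.224, 0.1, -0.003, 0, 0, 0, 0.201, -0.224, 0.13, -0.003, 0, 0, 0, 0.201, -0.224, 0.15, -0.003, 0, 0, 0, 0.201, -0.224, 0.157, -0.003, 0, 0, 0, 0.201, -0.224, 0.157, -0.003, 0, 0, 0, 0.201, -0.224, 0.157, -0.003, 0, 0, 0, 0.201, -0.224, 0.157, -0.003, 0, 0, 0]

```text
time_s: 19.3
eef_pos: [0.4737, -0.2611, 0.115]
eef_rot: [0.002, 0.997, -0.072, 0.001]
wrist_force: [0.5, -0.2, 0.4]
opening: 0.004
grasp_force: 0.0
```

carry_out:
  steps: [0, -0.006, 0, 0, 0, 0, 0, 0, -0.012, 0, 0, 0, 0, 0, 0, -0.016, 0, 0, 0, 0, 0, 0, -0.02, 0, 0, 0, 0, 0, 0, -0.024, 0, 0, 0, 0, 0, 0, -0.024, 0, 0, 0, 0, 0]

```text
time_s: 19.9
eef_pos: [0.4766, -0.2367, 0.1136]
eef_rot: [0.002, 0.997, -0.072, 0.0]
wrist_force: [-0.1, -0.1, 0.2]
opening: 0.0
grasp_force: 0.0
```

carry_out:
  steps: [0, -0.003, 0, 0, 0, 0, 0, 0, -0.006, 0, 0, 0, 0, 0, 0, -0.009, 0, 0, 0, 0, 0, 0, -0.012, 0, 0, 0, 0, 0, 0, -0.012, 0, 0, 0, 0, 0]

```text
time_s: 20.4
eef_pos: [0.478, -0.2246, 0.1132]
eef_rot: [0.001, 0.997, -0.072, 0.0]
wrist_force: [0.1, -0.8, 0.9]
opening: 0.001
grasp_force: 0.0
```

Run:
```python
from h import *
s=ctrl.camera("side"); o=ctrl.get_obs(); d=o["eef_pos"][:2]-C0; print(o["time_s"],o["eef_pos"],d@CX,d@CY,o["wrist_force"])
g=cv2.cvtColor(s,cv2.COLOR_RGB2GRAY)
for r in range(183,199): print(r,*g[r,276:306])
```

```text
20.45 [ 0.47791337 -0.22472699  0.11322946] 0.029243660756917717 -0.0003537654346520774 [-0.67826228 -0.00257337  0.40065014]
183 110 113 114 117 115 115 111 110 114 111 105 115 84 47 49 53 46 54 92 139 164 143 93 54 57 60 55 56 54 56
184 113 109 105 110 110 114 107 110 108 116 117 118 85 49 47 51 36 55 87 139 166 148 91 54 55 57 56 60 53 54
185 110 107 106 108 111 113 107 111 111 116 119 131 92 53 41 52 49 53 94 135 164 146 89 52 54 53 60 48 52 53
186 105 110 108 113 109 108 112 109 119 111 117 118 81 46 43 49 44 62 97 133 175 156 93 53 51 46 53 49 53 47
187 106 110 107 108 110 111 114 111 113 120 123 114 77 48 47 42 44 53 93 136 180 156 84 40 50 52 50 53 59 45
188 115 108 106 110 112 113 108 114 112 116 118 111 91 111 97 78 56 51 84 135 171 123 52 48 49 51 58 57 66 62
189 130 152 150 144 143 135 130 121 118 119 117 116 141 206 207 167 99 54 97 140 142 94 105 114 105 100 87 61 50 36
190 183 237 242 231 230 209 191 175 172 184 164 139 138 176 210 228 149 57 103 136 152 123 203 214 198 191 165 123 99 92
191 173 179 178 179 176 174 173 179 237 255 244 178 123 132 177 211 147 74 102 138
[... 208 characters left out ...]
 166 164 134 138 179 204 184 155 159 194 238 247 244 232 223 222 226 198 138 141
194 195 195 198 195 178 170 170 173 173 174 175 166 146 149 186 209 209 196 200 213 215 219 221 220 219 217 235 196 144 178
195 249 249 251 245 212 173 168 172 172 173 170 162 152 167 182 199 203 209 204 202 199 196 198 203 201 203 200 187 168 194
196 247 247 246 223 198 194 202 183 171 174 179 187 159 140 134 137 129 134 139 141 140 150 162 171 179 195 202 205 182 179
197 175 193 214 225 242 252 255 225 175 175 170 176 166 132 119 125 121 123 122 123 130 129 131 129 143 137 136 142 152 183
198 151 150 149 154 163 170 167 153 150 158 154 167 168 148 133 171 166 147 140 140 138 142 146 135 171 148 126 128 150 169
```

carry_out:
  steps: [0, -0.003, 0, 0, 0, 0, 0, 0, -0.006, 0, 0, 0, 0, 0, 0, -0.008, 0, 0, 0, 0, 0, 0, -0.008, 0, 0, 0, 0, 0, 0, -0.008, 0, 0, 0, 0, 0]

```text
time_s: 20.95
eef_pos: [0.4786, -0.2217, 0.1138]
eef_rot: [0.006, 0.997, -0.072, 0.0]
wrist_force: [-7.9, -20.4, -6.2]
opening: -0.0
grasp_force: 10.7
```

Run:
```python
from h import *
s=ctrl.camera("side"); o=ctrl.get_obs(); d=o["eef_pos"][:2]-C0; print(o["time_s"],o["eef_pos"],d@CX,d@CY,o["wrist_force"])
g=cv2.cvtColor(s,cv2.COLOR_RGB2GRAY)
for r in range(186,199): print(r,*g[r,276:306])
```

```text
21.0 [ 0.47860849 -0.22179683  0.11378757] 0.028978953791684147 -0.0033535354134488922 [ -6.2814523  -20.87818083  -4.52561101]
186 105 111 107 108 112 112 112 112 113 111 123 95 57 49 49 45 42 70 117 157 185 129 60 51 49 50 46 50 55 46
187 108 111 107 110 109 114 114 117 119 120 127 100 60 39 60 58 47 64 127 160 186 127 57 48 46 54 58 48 52 50
188 109 113 105 105 110 109 113 112 112 113 124 96 71 76 88 90 57 59 115 157 180 124 53 50 47 49 49 56 69 57
189 134 153 152 145 148 129 131 120 120 120 116 94 118 163 179 167 99 58 112 162 177 122 107 111 102 104 82 56 52 46
190 179 237 239 226 234 227 212 197 184 186 157 121 141 189 221 228 149 65 119 158 174 127 201 212 200 196 169 122 108 105
191 169 179 174 181 236 249 249 251 252 252 228 152 116 137 181 213 150 73 113 161 180 168 182 201 207 209 210 214 214 206
192 172 171 169 172 173 185 180 181 181 187 169 139 117 132 177 208 164 121 138 203 245 251 241 231 229 217 207 187 150 141
193 172 168 170 169 172 169 170 169 171 170 172 155 132 143 180 208 182 149 158 220 243 248 245 234 224 222 225 200 135 142
194 176 171 166 172 170 171 170 173 167 174 174 161 139 147 187 207 211 199 205 218 225 235 228 220 218 220 232 196 143 182
195 226 199 197 180 169 167 171 171 173 171 172 160 153 166 194 205 211 210 202 201 198 200 203 201 200 206 198 191 170 193
196 249 247 248 221 194 197 204 184 170 177 172 161 137 130 136 141 138 137 142 149 153 153 161 173 179 193 202 202 183 190
197 181 193 217 226 240 254 255 225 179 176 169 171 165 134 119 121 120 122 127 155 149 128 121 129 147 141 137 139 152 184
198 150 153 151 153 162 169 170 156 149 160 160 169 169 150 132 151 153 145 139 141 145 143 151 135 167 156 127 131 153 171
```

The button is at its stop, with 20 N of reaction, so I'll back off and check the angle.

carry_out:
  steps: [0, 0.008, 0, 0, 0, 0, 0, 0, 0.02, 0, 0, 0, 0, 0, 0, 0.03, 0, 0, 0, 0, 0, 0, 0.035, -0.03, 0, 0, 0, 0, 0, 0.035, -0.08, 0, 0, 0, 0, -0.05, 0.08, -0.12, 0, 0, 0, 0, -0.1, 0.12, -0.15, 0, 0, 0, 0, -0.14, 0.16, -0.15, 0, 0, 0, 0, -0.18, 0.2, -0.15, 0, 0, 0, 0, -0.2, 0.23, -0.15, 0, 0, 0, 0, -0.2, 0.26, -0.15, 0, 0, 0, 0, -0.2, 0.26, -0.15, 0, 0, 0, 0, -0.2, 0.26, -0.15, 0, 0, 0, 0, -0.2, 0.26, -0.15, 0, 0, 0, 0]

```text
time_s: 22.4
eef_pos: [0.2438, -0.4445, 0.2635]
eef_rot: [0.001, 0.997, -0.073, 0.0]
wrist_force: [-0.7, 1.0, 0.1]
opening: -0.002
grasp_force: 0.0
```

Run:
```python
from h import *
t=ctrl.camera("top"); g=cv2.cvtColor(t,cv2.COLOR_RGB2GRAY)
for r in range(214,242): print(r,*g[r,308:340])
P=lambda n:[ray("top",u,.037) for u in n]
h=cv2.cvtColor(t,cv2.COLOR_RGB2HSV)
# bottle dark cap check vs first picture
a=cv2.cvtColor(cv2.imread("pics/top0.png"),6)[95:130,295:325]; print("bottle diff",np.abs(a.astype(int)-g[95:130,295:325]).mean())
```

```text
214 77 78 80 83 84 94 193 247 220 221 220 220 233 247 247 247 247 247 247 247 247 247 247 247 247 247 247 247 247 247 247 133
215 79 80 80 82 84 97 189 247 220 221 220 220 233 247 247 247 247 247 247 247 247 247 247 247 247 247 247 247 247 247 228 101
216 81 80 82 81 82 110 191 226 220 221 220 222 237 247 247 247 247 247 247 247 247 247 247 247 247 247 247 247 247 247 223 104
217 79 79 81 82 86 116 194 227 220 220 220 234 247 247 247 247 247 247 247 247 247 247 247 247 247 247 247 247 247 247 211 102
218 82 79 80 81 87 110 174 220 220 220 220 234 247 247 247 247 247 247 247 247 247 247 247 247 247 247 247 247 247 246 133 99
219 87 82 79 79 83 113 173 218 217 220 220 233 247 247 247 247 247 247 247 247 247 247 247 247 247 247 247 247 247 246 115 97
220 90 82 77 76 90 139 182 194 189 225 224 236 247 247 247 247 247 247 247 247 247 247 247 247 247 247 247 247 247 247 110 96
221 88 85 78 77 86 122 152 191 243 245 244 245 247 247 247 247 247 247 247 247 247 247 247 247 247 247 247 247 247 247 91 94
222 86 86 79 77 90 154 219 230 244 245 244 244 247 247 247 247 247 247 247 247 247 247 247 
[... 1857 characters left out ...]
8 226 235
237 235 236 236 233 201 245 222 245 245 244 193 192 182 169 164 158 146 136 136 130 125 126 129 143 142 142 139 122 121 170 229 232
238 233 233 234 230 195 246 244 245 247 245 223 237 236 234 231 227 222 211 201 192 182 170 162 156 145 140 138 125 132 186 229 233
239 233 233 233 231 220 234 228 228 232 244 233 234 234 234 235 235 235 235 235 237 235 232 226 221 216 205 196 189 183 201 234 236
240 236 235 235 234 216 240 230 232 235 246 232 232 232 233 233 233 233 233 233 234 234 232 228 227 226 226 227 229 229 229 230 230
241 238 237 237 237 232 242 239 244 241 238 235 235 234 234 234 233 233 233 232 233 232 232 231 231 230 230 230 229 229 228 228 227
bottle diff 24.733333333333334
```

Run:
```python
from h import *
K=lambda x,y,z:proj("top",np.r_[C0+x*CX+y*CY,z]).round(1)
print("stone btn-end corners pred",K(.05,-.024,.035),K(.05,.024,.035))
for n in("top","side"):
    a=cv2.imread(f"pics/{n}0.png"); b=ctrl.camera(n)[:,:,::-1].copy()
    x,y,w,h=(300,98,20,30) if n=="top" else (186,165,22,44)
    m=cv2.matchTemplate(b[y-20:y+h+20,x-20:x+w+20],a[y:y+h,x:x+w],cv2.TM_CCOEFF_NORMED); print(n,cv2.minMaxLoc(m)[1::2])
    cv2.imwrite(f"pics/{n}9.png",b)
```

```text
stone btn-end corners pred [311.4 233.2] [335.1 236.1]
top (0.792195737361908, (20, 20))
side (0.9183222055435181, (20, 20))
```

```bash
python3 -c "
from bench import ctrl
print(ctrl.hand_in())"
```

```text
the job is handed in; nothing more can be done
None
```

The job is handed in at about 22 s: the three stones lie flat in the case under the lip in their old order, the turn-button points straight in (about 1.57 rad in the top view), and the oil bottle has not moved.

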